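# Scan a sample tube and hold it on the vortex mixer

### The arm

A 7-joint arm with a two-finger parallel gripper is mounted at the origin on the work surface. World frame = base frame: x ahead of the robot, y to its left, z up, the work surface at z = 0. Lengths are in m, angles in rad, forces in N, time in s.
With the tool pointing down it reaches from about 0.425 to 0.925 m from the base axis. Payload 6.8 kg.
Tool frame: the origin (TCP) lies midway between the tips of the shut fingers; the grasp point (between the pads) lies 19 mm behind it (r.grip_depth is the distance from the TCP to the grasp point, in m); y points along the fingers, x is the direction in which the jaws open and shut, and the axes are right-handed (so a half turn about y gives the same grasp; the last joint's range is limited). The gripper opens to 88 mm and grips with 3 to 60 N. Pads are 20 mm wide; open, the fingers measure 115 mm over their backs; the gripper's body (75 mm by 178 mm) begins 61 mm behind the grasp point.
Start: joints at [-1.378, 0.477, 0.022, 1.555, -0.011, 1.109, -0.083], TCP at [0.2, 0.645, 0.184] pointing down, gripper open.
Joint ranges: [-2.96, 2.96], [-0.34, 2.1], [-1.41, 1.46], [0.24, 2.44], [-1.37, 4.51], [0.17, 1.92], [-2.96, 2.96]. Speed limits (rad/s): [2.39, 2.39, 3.14, 3.14, 3.14, 3.14, 3.14].

### API

Orientations are given as a 3x3 rotation matrix whose columns are the frame's x, y, z axes.
In Python, from rig import r gives the robot as it stands. The module is installed in compiled form; this text tells all that it offers.
- The arm moves only by the tool send_rows, never from a script. Its argument "series" is a list of rows, each a list of 3 entries, a list of its own where there are three numbers: the shift along the tool's x, y, z in cm, then the turn, a rotation vector about the tool's x, y, z in rad, then the closure, from 0 (fully open) to 1 (shut). In form: [[[x, y, z], [wx, wy, wz], claw], ...]. A call has 1 to 20 rows; each row shifts and turns the pose as measured when the row begins, along the tool's axes as they then stand; what a row does not reach is not made up. A row lasts 1/8 s, in which the tool goes at most 62.5 mm and 10.7 degrees, less where a joint would pass 70% of its speed; a pose out of reach is approached as far as the arm can. A call is refused whole if a number of a shift passes 6.25 or a number of a turn 0.188, either way. A call with a gripper value outside its range is refused whole. The fingers move at their own pace and stop on an object; "newtons" is the grip in N (left out, the last holds). Time passes only in rows, so rows that do not move let the fingers close. It gives the time, the measured TCP pose, the force and the opening at its end, in the units of the state.
- r.read_state(): the state, without advancing time (a new reading comes with each control period).
- r.capture(name): name is "side" or "top" or "wrist"; returns a dict with "frame" (400x640x3 uint8, red, green, blue), "range_z" (400x640 float32, m along the optical axis (not along the pixel's ray), 0 where there is no reading), "camera_matrix" (3x3 intrinsics, pixels), "world_from_camera" (4x4, takes a point from camera to world coordinates); the wrist camera has in their place "mount" (4x4, takes a point from camera to tool coordinates, whose origin is the TCP and whose axes are the tool frame's). Camera axes: x right, y up, looking along -z (the intrinsics and any distortion apply to the point x, -y, -z); pixel columns grow to the right and rows downward; lengths in m; the calibration is good to about 2 mm. A picture is of the moment at which its call begins: read the wrist's pose just before it.
- r.job_done(): hands the job in, once; it reports no verdict.
The state is a dict: "t": time; "qpos": joint angles; "joint_velocities": joint speeds; "joint_efforts": joint torques, N m; "position": TCP position; "tool_rot": TCP orientation; "force": force on the tool from outside, world axes, zero at the start; "moment": the same for the moment, N m; "finger_gap": finger opening in m.
Only numpy, scipy, OpenCV 4.12 (cv2) and the standard library are available. Lean on these libraries where they do the work, as an engineer would, in place of code of your own. Each camera call takes 0.05 s, during which the arm holds its last target.

### The job

Take the orange-capped sample tube from the rack and hold its barcode label steady in front of the hands-free barcode reader's window, about 10 cm away and facing it, for a second so that it is read. Then mix it on the vortex mixer: keeping the tube gripped and upright, press its foot into the rubber cup until the spring-loaded cup has sunk about 5 mm, half of its travel, and finish while still holding the tube pressed down there. Leave the other tubes and everything else on the table where they are.

Things in the scene. Friction and masses are not known exactly. Their poses are not given: they have to be found in the camera images.
- tube_orange: Sample tube to mix: round, 16 mm diameter, 100 mm tall, 20 g, grey-blue, ribbed ORANGE cap (19 mm diameter, the top 22 mm). Origin: centre of its flat foot; z up to the cap; x points out through the middle of its label. At the start it stands in a rack hole, foot 6 mm above the table, 70 mm of it above the rack, label away from the robot (within 60 degrees of +x).
- label (a point): Middle of the orange-capped tube's barcode label, on the tube's surface 8.5 mm from its axis and 57 mm above its foot. The label is white with black bars, 36 mm tall (39 to 75 mm above the foot) and wraps 120 degrees of the tube.
- tube_blue: Same kind of tube with a blue cap: leave it in its hole. Origin: centre of its foot.
- tube_white: Same kind of tube with a white cap: leave it in its hole. Origin: centre of its foot.
- rack: Grey rack block fixed to the table, 64 mm (x) by 224 mm (y) by 36 mm tall, origin under its centre. Four holes about 21 mm wide and 30 mm deep in a row along its y axis, at y = -84, -28, 28 and 84 mm; three hold tubes, one is empty. The sides of the row (along the rack's x) are free.
- scanner: Hands-free barcode reader fixed to the table: round grey foot 100 mm in diameter, stem, white head 60 x 78 x 92 mm whose top is 170 mm above the table. Origin: centre of the foot's underside. Its x axis points backwards: the dark red window looks along the body's -x.
- scan_window (a point): Centre of the reader's dark red upright window (50 x 50 mm), 125 mm above the table; axes as the reader's: the window looks along -x. It reads a label that is 50 to 150 mm in front of it, within 40 mm of the window's centre line sideways and in height, turned to the window within about 30 degrees.
- mixer: Vortex mixer fixed to the table, running in touch mode (nothing to switch): grey and white housing 165 x 130 mm with a sloped front panel on its -x side, top dome ending at 136 mm, black rubber cup on top. Origin: centre under the housing; the cup's axis is upright, 22 mm from the origin towards the body's +x.
- cup_seat (a point): Centre of the flat floor inside the rubber cup, 162 mm above the table when the cup is up; moves down with the cup. The cup's rim lies 18 mm above it; inside, the cup widens from about 24 mm diameter at the floor to 31 mm at the rim; outer diameter 39 mm.
- cup (a joint): How far the cup is pressed down: 0 = up, 0.010 m = bottomed. A spring pushes it up with about 3.2 N at the start of the travel, plus 0.8 N per mm (about 7 N at 5 mm, 11 N when bottomed).
- sanitizer: Pump bottle, 68 mm diameter, 186 mm tall. Origin: centre of its underside. Leave it alone.
- notes: Block of coloured sticky notes 76 x 76 x 30 mm. Origin: centre of its underside. Leave it alone.
- marker: Black marker pen with a red cap, 127 mm long, 13 mm thick, lying along its x axis. Origin: near its middle, on the table. Leave it alone.
- syringe_tray: Black open tray 190 x 260 x 45 mm with orange-capped syringes. Origin: centre of its underside. Leave it alone.

How it is judged:
On the way:
1. the tube is held in the gripper, its label steady before the window: 50 to 150 mm in front, within 40 mm of its centre line sideways and in height, turned to it within about 30 degrees (contact force between the fingers and tube_orange above 1 N and z of the grasp point in the frame of tube_orange between 0.03 and 0.105 m and x of label in the frame of scan_window between -0.15 and -0.05 m and y of label in the frame of scan_window between -0.04 and 0.04 m and z of label in the frame of scan_window between -0.04 and 0.04 m and angle between the x axis of tube_orange and the x axis of scanner, either way round below 0.55 rad and x of scan_window in the frame of tube_orange above 0.03 m and linear speed of tube_orange below 0.03 m/s), for 0.4 s.
At the end, for the whole second after the job is handed in: The tube is still gripped around its side or cap, upright within 15 degrees, at rest with its foot on the floor of the rubber cup (within 7 mm of its centre), and keeps the cup pressed down by 3 to 7.5 mm; the robot itself does not touch the mixer (contact force between the fingers and tube_orange above 1 N and z of the grasp point in the frame of tube_orange between 0.03 and 0.105 m and value of joint cup between 0.003 and 0.0075 m and contact force between tube_orange and cup above 2 N and distance between tube_orange and cup_seat below 0.007 m and angle between tube_orange's own z axis and vertical below 0.26 rad and contact force between each of the arm, the fingers and mixer below 0.5 N and linear speed of tube_orange below 0.02 m/s); the arm keeps its last pose, push and grip.
It fails at once if one of the other tubes is moved by more than 20 mm (distance of any of tube_blue, tube_white from where it was at the start of the episode above 0.02 m).
It fails at once if something else on the table is pushed by more than 30 mm (distance of any of sanitizer, notes, marker, syringe_tray from where it was at the start of the episode above 0.03 m).
It also fails if it takes over 54 s, if anything falls off the work surface, if the arm or the gripper's body presses on something with over 40 N, if the wrist force passes 120 N, or if a joint passes its speed limit or range.

## Working session

There is one attempt and no reset: what is moved stays moved. The work goes in short steps, Python scripts to look and compute and a tool call to move; the robot and the scene stay as the last step left them, time stands still between calls to the robot, and variables do not carry over. Pictures are saved under pics/ and viewed, and the job is handed in when it is done.

Besides the shell and the picture viewer there is one more tool, called after "Request:" as name(argument=value, ...), one argument or row to a line, values as JSON. send_rows: Moves the arm, as the interface text tells. Its arguments: {"type":"object","properties":{"series":{"type":"array"},"newtons":{"type":"number"}},"required":["series"]}

```bash
mkdir -p pics
cat > h.py <<'E'
import numpy as np, cv2
from rig import r
def save(n,fn):
    s=r.read_state(); c=r.capture(n)
    np.savez('pics/'+fn+'.npz',**c,pos=s['position'],rot=s['tool_rot'])
    cv2.imwrite('pics/'+fn+'.png',cv2.cvtColor(c['frame'],cv2.COLOR_RGB2BGR)); return c
def cloud(c):
    K=c['camera_matrix'];z=c['range_z'];v,u=np.mgrid[0:400,0:640]
    P=np.stack([(u-K[0,2])/K[0,0]*z,-(v-K[1,2])/K[1,1]*z,-z],-1)
    if 'world_from_camera' in c: T=c['world_from_camera']
    else:
        W=np.eye(4);W[:3,:3]=c['rot'];W[:3,3]=c['pos'];T=W@c['mount']
    W=P@T[:3,:3].T+T[:3,3]; W[z==0]=np.nan; return W
E
python3 - <<'E'
from h import *
s=r.read_state();print(s)
for n in('side','top','wrist'):
    c=save(n,n+'0'); print(n,c['camera_matrix'],c.get('world_from_camera'),c.get('mount'),[k for k in c])
E
```

```text
{'t': 0.0, 'qpos': array([-1.37809055,  0.47777524,  0.02231631,  1.55640548, -0.01149772,
        1.10930297, -0.08311345]), 'joint_velocities': array([ 6.81656049e-05,  1.75340260e-03, -1.01725121e-03, -2.35094621e-04,
       -5.64684034e-04, -4.38596926e-04, -8.52626702e-04]), 'joint_efforts': array([-3.21148555e-04, -5.82862794e+01,  1.53407738e+00, -2.72593331e+01,
       -5.44817769e-02,  1.69895712e-02,  1.40689781e-04]), 'position': array([0.19980668, 0.644067  , 0.18281742]), 'tool_rot': array([[ 2.96260461e-01, -4.05495951e-04, -9.55107101e-01],
       [ 9.55105567e-01, -1.71598609e-03,  2.96260714e-01],
       [-1.75908302e-03, -9.99998445e-01, -1.21087390e-04]]), 'force': array([-0.48115903, -0.42865692, -0.97255184]), 'moment': array([ 0.01462222,  0.06176621, -0.02153159]), 'finger_gap': 0.08782995876275833}
side [[476.39013989   0.         317.41599952]
 [  0.         476.39013989 199.70040415]
 [  0.           0.           1.        ]] [[ 0.98359664  0.10690906 -0.14528626  0.40077177]
 [-0.18024475  0.61392379 -0.76851116 -0.89756039]
 [ 0.00703388  0.78209208  0.623
[... 288 characters left out ...]
008 -0.05837927  0.51774421]
 [-0.9996626   0.02412955 -0.00961513 -0.02418   ]
 [-0.00818713  0.0585966   0.99824817  1.32753671]
 [ 0.          0.          0.          1.        ]] None ['frame', 'range_z', 'camera_matrix', 'world_from_camera']
wrist [[356.72373973   0.         320.33142421]
 [  0.         356.72373973 198.68247621]
 [  0.           0.           1.        ]] None [[ 9.99999859e-01 -1.87508423e-04  4.96767236e-04 -2.04838785e-04]
 [ 5.27979357e-04  2.51863347e-01 -9.67762665e-01 -2.01484767e-01]
 [ 5.63461918e-05  9.67762791e-01  2.51863411e-01  6.84861085e-02]
 [ 0.00000000e+00  0.00000000e+00  0.00000000e+00  1.00000000e+00]] ['frame', 'range_z', 'camera_matrix', 'mount']
```

View images.

View pics/side0.png

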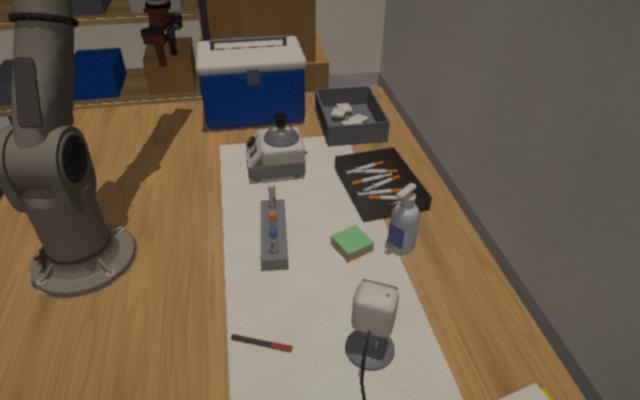

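View pics/top0.png

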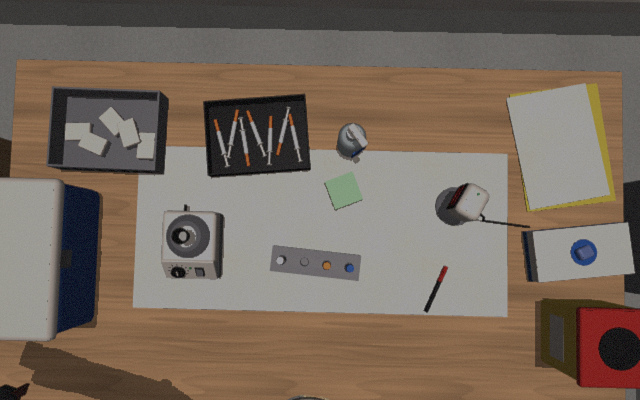

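View pics/wrist0.png

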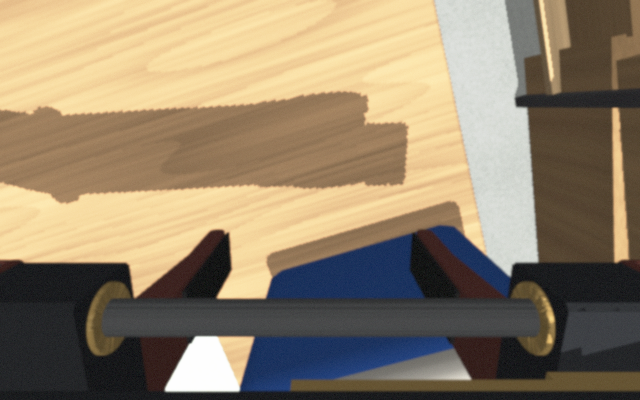

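Run:
```python
from h import *
c=dict(np.load('pics/top0.npz')); W=cloud(c)
d=dict(np.load('pics/side0.npz')); V=cloud(d)
f=c['frame']
for n,(u,v) in dict(orange=(326,266),blue=(349,268),white=(281,260),cup=(182,236),head=(473,203)).items():
    print(n,W[v,u].round(3),f[v,u])
def show(img,x0,y0,w,h,s,fn): cv2.imwrite('pics/'+fn,cv2.cvtColor(cv2.resize(img[y0:y0+h,x0:x0+w],None,fx=s,fy=s,interpolation=cv2.INTER_CUBIC),cv2.COLOR_RGB2BGR))
show(f,255,235,120,60,6,'a.png');show(f,150,190,90,100,6,'b.png');show(f,420,165,100,75,6,'c.png');show(d['frame'],240,170,60,110,5,'d.png')
np.set_printoptions(suppress=True)
# scanner head top
Z=W[...,2]
def st(m,n):
    p=W[m];p=p[np.isfinite(p[:,0])];print(n,len(p),p.mean(0).round(4),p.min(0).round(3),p.max(0).round(3))
    r_=cv2.minAreaRect(p[:,:2].astype(np.float32)*1000);print(r_)
reg=np.zeros(Z.shape,bool);reg[170:235,425:500]=1
st(reg&(Z>0.155),'head')
reg[:]=0;reg[200:285,150:235]=1
for lo,hi in((.02,.08),(.10,.12),(.125,.14),(.172,.19),(.155,.17)): st(reg&(Z>lo)&(Z<hi),'mix%g'%lo)
reg[:]=0;reg[235:290,260:370]=1
st(reg&(Z>.028)&(Z<.045),'rack');st(reg&(Z>.09)&(Z<.12),'caps')
```

```text
orange [ 0.454 -0.036  0.107] [155 107  55]
blue [ 0.45  -0.09   0.106] [ 46  72 130]
white [0.465 0.071 0.108] [158 157 163]
cup [0.516 0.298 0.144] [134 129 126]
head [ 0.607 -0.364  0.166] [159 157 155]
head 873 [ 0.6106 -0.3601  0.1667] [ 0.569 -0.401  0.155] [ 0.653 -0.322  0.175]
((611.374755859375, -362.61376953125), (62.57076644897461, 77.28685760498047), 61.100337982177734)
mix0.02 580 [0.4678 0.2566 0.057 ] [0.413 0.228 0.02 ] [0.597 0.357 0.08 ]
((503.9337158203125, 290.18212890625), (127.95223236083984, 183.4014434814453), 87.79883575439453)
mix0.1 1905 [0.5078 0.2901 0.1076] [0.428 0.228 0.1  ] [0.577 0.358 0.12 ]
((502.326416015625, 293.9202880859375), (148.31300354003906, 129.8649444580078), 0.724033534526825)
mix0.125 513 [0.517  0.2893 0.1311] [0.474 0.252 0.125] [0.558 0.336 0.14 ]
((517.2391967773438, 294.40313720703125), (83.09757995605469, 82.65355682373047), 67.06452941894531)
mix0.172 104 [0.5175 0.2966 0.1777] [0.5   0.276 0.172] [0.536 0.314 0.184]
((517.2405395507812, 295.0896911621094), (36.3749885559082, 37.12519454956055), 14.16757869720459)
mix0.155 45 [0.5166 0.3001 0.1631] [0.505 0.278 0.155] [0.53  0.309 0.17 ]
((517.2061767578125, 293.5472717285156), (24.922325134277344, 30.812599182128906), 1.1636443138122559)
rack 2043 [ 0.4575 -0.0089  0.0352] [ 0.417 -0.122  0.028] [0.499 0.104 0.044]
((457.2951965332031, -9.026329040527344), (223.770751953125, 64.30584716796875), 84.98831939697266)
caps 147 [ 0.4568 -0.017   0.1046] [ 0.441 -0.1    0.093] [0.474 0.083 0.112]
((457.5060119628906, -8.690597534179688), (184.60952758789062, 18.95813751220703), 85.02496337890625)
```

Run:
```python
import cv2,numpy as np
A=[cv2.imread('pics/'+k) for k in('b.png','c.png')]
A=[cv2.resize(a,(400,400*a.shape[0]//a.shape[1])) for a in A]
h=max(a.shape[0] for a in A)
o=np.hstack([cv2.copyMakeBorder(a,0,h-a.shape[0],0,0,0) for a in A]);cv2.imwrite('pics/e.png',o)
```

```text
(no output)
```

View pics/e.png

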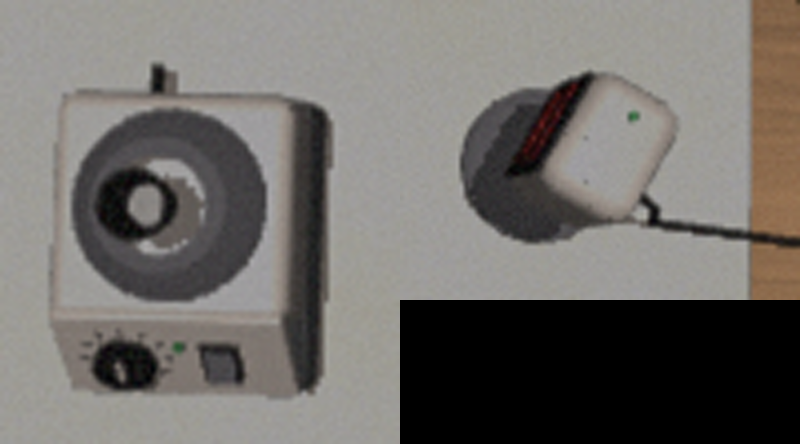

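View pics/a.png

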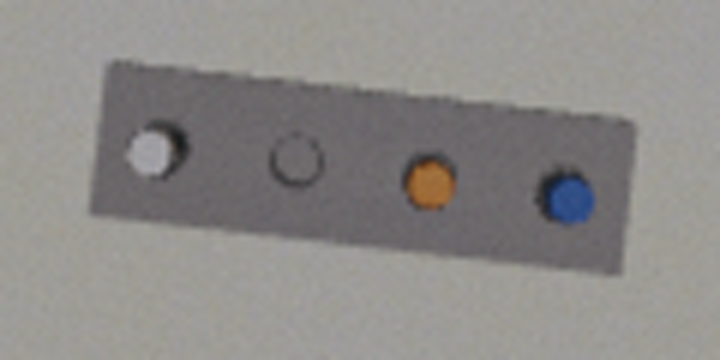

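View pics/d.png

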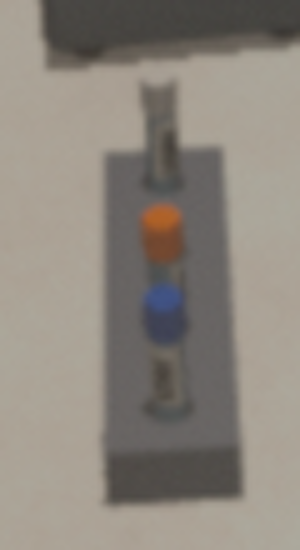

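Request:
send_rows(
  series=[
    [[0, -5, 0], [0, 0, 0], 0],
    [[0, -5, 0], [0, 0, 0], 0],
    [[-1, 0, -5.4], [0, 0.085, 0], 0],
    [[-1, 0, -5.4], [0, 0.085, 0], 0],
    [[-1, 0, -5.2], [0, 0.085, 0], 0],
    [[-1, 0, -5.2], [0, 0.085, 0], 0],
    [[-1, 0, -5], [0, 0.085, 0], 0],
    [[-1, 0, -5], [0, 0.085, 0], 0],
    [[-1, 0, -4.8], [0, 0.085, 0], 0],
    [[-1, 0, -4.8], [0, 0.085, 0], 0],
  ],
  newtons=30,
)

```text
t: 1.4
position: [0.4904, 0.3493, 0.2823]
tool_rot: [[0.838, -0.004, -0.546], [0.546, -0.006, 0.838], [-0.007, -1.0, -0.003]]
force: [0.5, 0.5, 0.2]
finger_gap: 0.0878
```

Request:
send_rows(
  series=[
    [[-1.8, 0, -4.8], [0, 0.085, 0], 0],
    [[-1.8, 0, -4.8], [0, 0.085, 0], 0],
    [[-1.8, 0, -4.8], [0, 0.085, 0], 0],
    [[-1.8, 0, -4.6], [0, 0.085, 0], 0],
    [[-1.8, 0, -4.4], [0, 0.085, 0], 0],
    [[-1.8, 0, -4.2], [0, 0.085, 0], 0],
    [[-1.8, 0, -4], [0, 0.085, 0], 0],
    [[0, 0, 0], [0, 0.05, 0], 0],
  ],
)

```text
t: 2.4
position: [0.4698, -0.0009, 0.2834]
tool_rot: [[0.995, -0.005, 0.099], [-0.099, -0.008, 0.995], [-0.005, -1.0, -0.008]]
force: [0.7, 0.6, -0.2]
finger_gap: 0.0878
```

Run:
```python
from h import *
save('wrist','w1');save('side','s1');s=r.read_state();print(s['position'],s['tool_rot'].round(4),s['qpos'].round(3))
d=np.array([.4549,-.0369,0.094])-s['position'];print(s['tool_rot'].T@d)
```

```text
[0.47067882 0.00202192 0.28334153] [[ 0.9956 -0.0052  0.0934]
 [-0.0935 -0.0075  0.9956]
 [-0.0045 -1.     -0.008 ]] [-0.677  0.029  0.556  1.917 -0.009  1.206 -0.211]
[-0.01122102  0.18970857 -0.03871497]
```

View pics/w1.png

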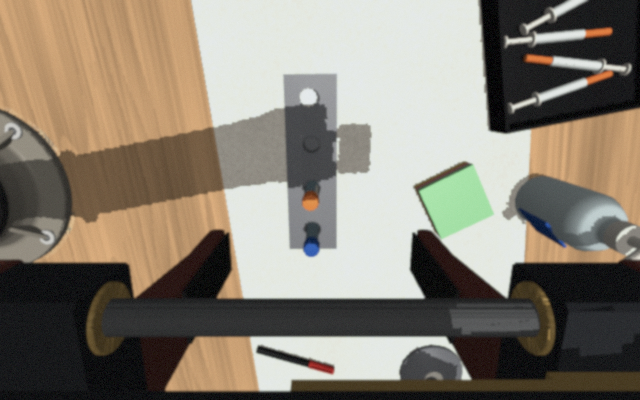

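View pics/s1.png

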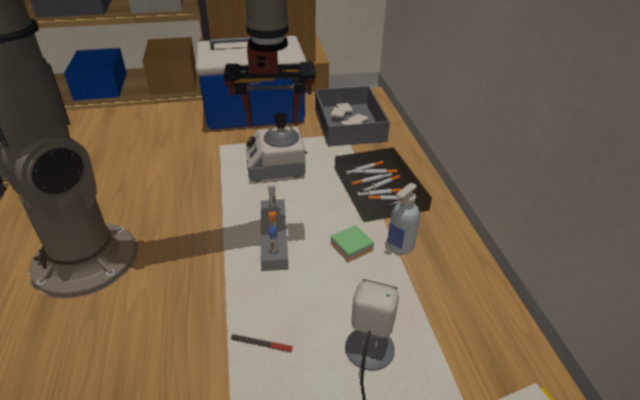

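Run:
```python
from h import *
c=dict(np.load('pics/w1.npz'));W=cloud(c);f=c['frame'].astype(int)
m=(f[...,0]-f[...,2]>60)&(f[...,0]-f[...,1]>30);m[:180]=0;m[215:]=0;m[:,:295]=0;m[:,330:]=0
p=W[m];print(len(p),np.nanmedian(p,0),p[p[:,2]>.1].mean(0))
m2=(f[...,2]-f[...,0]>60);m2[:220]=0;m2[:,:295]=0;m2[:,330:]=0
p=W[m2];p=p[p[:,2]>.1];print(p.mean(0))
p=W[92:102,303:314].reshape(-1,3);p=p[p[:,2]>.1];print('white',p.mean(0))
h=dict(np.load('pics/side0.npz'));V=cloud(h);print(V[216,272],V[212,272])
```

```text
239 [ 0.45428222 -0.03493876  0.10632965] [ 0.4543183  -0.03491633  0.10612174]
[ 0.44923634 -0.09015877  0.10612346]
white [0.46403607 0.07598214 0.10633878]
[ 0.4540731  -0.04590597  0.10331025] [ 0.45548496 -0.03365771  0.1051805 ]
```

Request:
send_rows(
  series=[
    [[-1.26, 0, -3.96], [0.008, 0, -0.0045], 0],
    [[0, 0, 0], [0, 0, 0], 0],
    [[0, 4, 0], [0, 0, 0], 0],
    [[0, 4, 0], [0, 0, 0], 0],
  ],
)

```text
t: 3.0
position: [0.458, -0.0333, 0.2043]
tool_rot: [[0.997, 0.007, 0.083], [-0.083, 0.002, 0.997], [0.007, -1.0, 0.003]]
force: [0.7, -0.0, -0.2]
finger_gap: 0.088
```

```bash
cat > to.py <<'E'
from h import *; import sys
s=r.read_state();t=np.array([float(a) for a in sys.argv[1:4]]);R=s['tool_rot']
print('pos',s['position'].round(4),'f',s['force'].round(2),'gap',s['finger_gap'],'t',s['t']);print(R.round(4))
print('shift cm',(R.T@(t-s['position'])*100).round(2),'yaw deg',np.degrees(np.arctan2(R[1,0],R[0,0])).round(2),'tilt fix',(R.T@np.cross(R[:,1],[0,0,-1])).round(4),'q',s['qpos'].round(3))
E
python3 to.py .4545 -.0362 .075; python3 -c "
from h import *
save('wrist','w2')"
```

```text
pos [ 0.458  -0.0333  0.2043] f [ 0.66 -0.02 -0.23] gap 0.08796075205596225 t 3.0
[[ 0.9966  0.0073  0.0826]
 [-0.0827  0.0019  0.9966]
 [ 0.0072 -1.      0.0025]]
shift cm [-0.42 12.93 -0.35] yaw deg -4.74 tilt fix [-0.0025  0.      0.0072] q [-0.621  0.081  0.602  2.061 -0.056  1.007 -0.074]
```

View pics/w2.png

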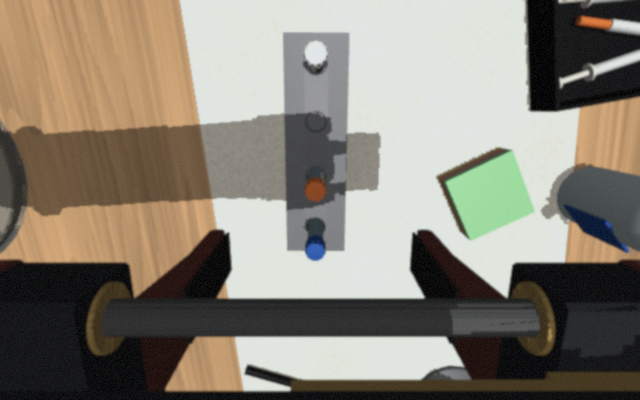

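Request:
send_rows(
  series=[
    [[-0.4, 3, -0.35], [-0.0025, 0, 0.007], 0],
    [[0, 3, 0], [0, 0, 0], 0],
    [[0, 2, 0], [0, 0, 0], 0],
    [[0, 0, 0], [0, 0, 0], 0],
  ],
)

```text
t: 3.55
position: [0.4516, -0.0322, 0.1183]
tool_rot: [[0.997, -0.01, 0.072], [-0.072, -0.003, 0.997], [-0.009, -1.0, -0.003]]
force: [-0.7, 0.5, -0.0]
finger_gap: 0.0882
```

```bash
python3 to.py .4545 -.0362 .075; python3 -c "
from h import *
save('wrist','w3')"
```

```text
pos [ 0.4516 -0.0322  0.1183] f [-0.65  0.49 -0.  ] gap 0.08819689673250375 t 3.55
[[ 0.9974 -0.0097  0.0718]
 [-0.0718 -0.0026  0.9974]
 [-0.0095 -0.9999 -0.0033]]
shift cm [ 0.36  4.33 -0.37] yaw deg -4.12 tilt fix [ 0.0033  0.     -0.0095] q [-0.578  0.221  0.586  2.157 -0.163  0.817  0.039]
```

View pics/w3.png

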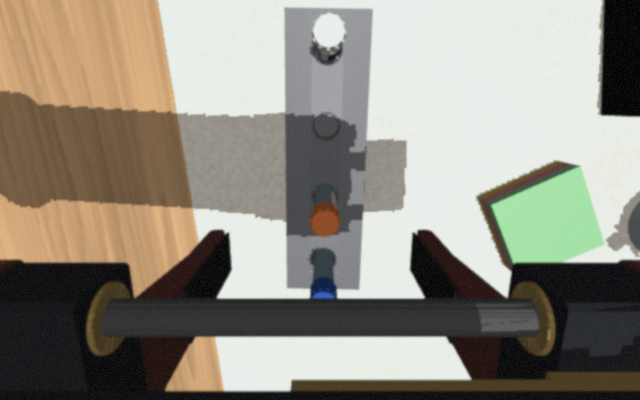

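Request:
send_rows(
  series=[
    [[0.36, 0, -0.37], [0.003, 0.01, -0.009], 0],
    [[0, 0, 0], [0, 0, 0], 0],
    [[0, 2.2, 0], [0, 0, 0], 0],
    [[0, 1.5, 0], [0, 0, 0], 0],
    [[0, 0, 0], [0, 0, 0], 0],
  ],
)

```text
t: 4.22
position: [0.4599, -0.0353, 0.085]
tool_rot: [[0.997, 0.009, 0.081], [-0.081, 0.003, 0.997], [0.009, -1.0, 0.003]]
force: [0.0, 1.1, 0.1]
finger_gap: 0.0878
```

```bash
python3 to.py .4545 -.0362 .075; python3 -c "
from h import *
save('wrist','w4')"
```

```text
pos [ 0.4599 -0.0353  0.085 ] f [0.03 1.07 0.07] gap 0.08779132138754588 t 4.225
[[ 0.9967  0.0092  0.0812]
 [-0.0812  0.0026  0.9967]
 [ 0.0089 -1.      0.0033]]
shift cm [-0.54  0.99 -0.13] yaw deg -4.66 tilt fix [-0.0033  0.      0.0089] q [-0.535  0.286  0.563  2.181 -0.234  0.721  0.104]
```

View pics/w4.png

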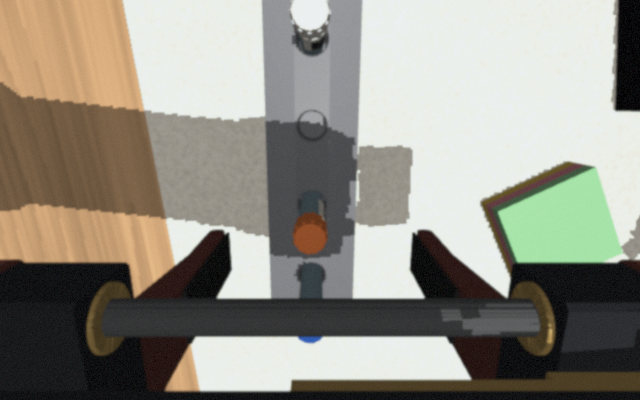

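Request:
send_rows(
  series=[
    [[0, 0, 0], [0, 0, 0], 0],
    [[0, 0, 0], [0, 0, 0], 0],
    [[0, 0, 0], [0, 0, 0], 0],
  ],
)

```text
t: 4.65
position: [0.4614, -0.0354, 0.0868]
tool_rot: [[0.997, 0.012, 0.081], [-0.081, 0.003, 0.997], [0.012, -1.0, 0.004]]
force: [-0.3, 0.1, 0.3]
finger_gap: 0.0878
```

```bash
python3 to.py .4545 -.0362 .075
```

```text
pos [ 0.4614 -0.0354  0.0868] f [-0.26  0.14  0.3 ] gap 0.08777186758441569 t 4.65
[[ 0.9966  0.0123  0.0814]
 [-0.0815  0.0033  0.9967]
 [ 0.012  -0.9999  0.0043]]
shift cm [-0.7   1.17 -0.15] yaw deg -4.67 tilt fix [-0.0043  0.      0.012 ] q [-0.536  0.283  0.564  2.179 -0.233  0.723  0.103]
```

Request:
send_rows(
  series=[
    [[-0.6, 1.1, -0.1], [-0.003, 0, 0.007], 0],
    [[0, 0, 0], [0, 0, 0], 0],
  ],
)

```text
t: 4.9
position: [0.455, -0.0357, 0.0751]
tool_rot: [[0.997, 0.005, 0.081], [-0.081, 0.001, 0.997], [0.005, -1.0, 0.001]]
force: [-0.1, 0.1, 0.8]
finger_gap: 0.0878
```

```bash
python3 to.py .4545 -.0362 .075
```

```text
pos [ 0.455  -0.0357  0.0751] f [-0.11  0.1   0.77] gap 0.08783464918662409 t 4.9
[[ 9.967e-01  4.700e-03  8.120e-02]
 [-8.120e-02  9.000e-04  9.967e-01]
 [ 4.600e-03 -1.000e+00  1.300e-03]]
shift cm [-0.04  0.01 -0.05] yaw deg -4.66 tilt fix [-0.0013  0.      0.0046] q [-0.528  0.299  0.556  2.196 -0.245  0.7    0.114]
```

Well placed; close.

Request:
send_rows(
  series=[
    [[0, 0, 0], [0, 0, 0.003], 1],
    [[0, 0, 0], [0, 0, 0], 1],
    [[0, 0, 0], [0, 0, 0], 1],
    [[0, 0, 0], [0, 0, 0], 1],
    [[0, 0, 0], [0, 0, 0], 1],
    [[0, 0, 0], [0, 0, 0], 1],
  ],
  newtons=30,
)

```text
t: 5.65
position: [0.4552, -0.0358, 0.0751]
tool_rot: [[0.997, 0.002, 0.081], [-0.081, 0.001, 0.997], [0.002, -1.0, 0.001]]
force: [0.4, 0.4, -0.3]
finger_gap: 0.0312
```

```bash
python3 to.py .4545 -.0362 .075
```

```text
pos [ 0.4552 -0.0358  0.0751] f [ 0.37  0.38 -0.35] gap 0.03123327342459354 t 5.65
[[ 0.9967  0.0016  0.0813]
 [-0.0813  0.0011  0.9967]
 [ 0.0015 -1.      0.0012]]
shift cm [-0.06  0.01 -0.05] yaw deg -4.66 tilt fix [-0.0012  0.      0.0015] q [-0.527  0.301  0.556  2.193 -0.246  0.704  0.115]
```

Request:
send_rows(
  series=[
    [[0, 0, 0], [0, 0, 0], 1],
    [[0, 0, 0], [0, 0, 0], 1],
    [[0, 0, 0], [0, 0, 0], 1],
    [[0, 0, 0], [0, 0, 0], 1],
  ],
)

```text
t: 6.15
position: [0.4552, -0.0358, 0.0751]
tool_rot: [[0.997, 0.002, 0.081], [-0.081, 0.001, 0.997], [0.002, -1.0, 0.001]]
force: [1.0, -1.0, -0.7]
finger_gap: 0.0005
```

```bash
python3 to.py .4545 -.0362 .075
```

```text
pos [ 0.4552 -0.0358  0.0751] f [ 1.03 -1.04 -0.67] gap 0.0004789450297826814 t 6.15
[[ 0.9967  0.0017  0.0813]
 [-0.0813  0.0011  0.9967]
 [ 0.0016 -1.      0.0013]]
shift cm [-0.07  0.01 -0.05] yaw deg -4.66 tilt fix [-0.0013  0.      0.0016] q [-0.527  0.301  0.556  2.193 -0.246  0.704  0.115]
```

```bash
python3 -c "
from h import *
save('wrist','w5');c=save('side','s5');save('top','t5')
x=c['frame'][130:290,200:360];cv2.imwrite('pics/s5c.png',cv2.cvtColor(cv2.resize(x,None,fx=4,fy=4,interpolation=2),4)[:600])"
```

```text
(no output)
```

View pics/w5.png

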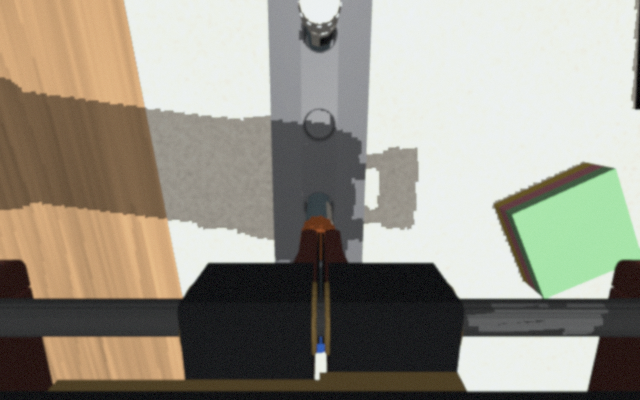

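View pics/s5c.png

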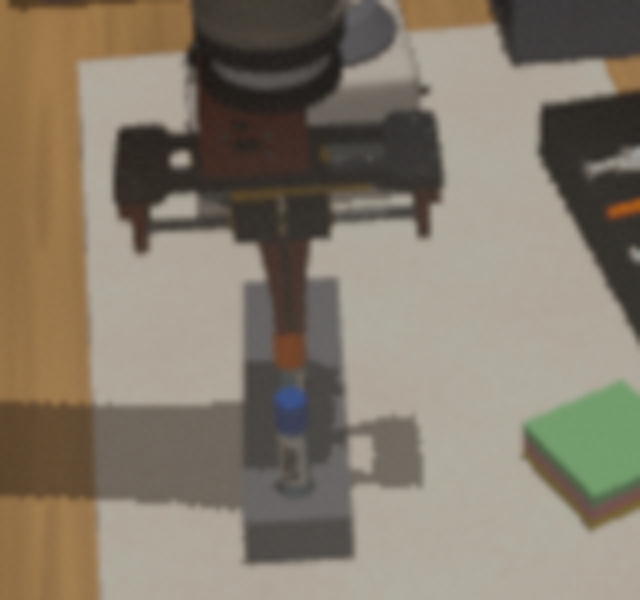

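Run:
```python
from h import *
c=dict(np.load('pics/s5.npz'));W=cloud(c)
for v in range(194,236,2): print(v,W[v,270:275].round(3).tolist()[2],c['frame'][v,272])
T=c['world_from_camera'];K=c['camera_matrix']
def proj(p):
    q=T[:3,:3].T@(np.array(p)-T[:3,3]);return K[0,0]*q[0]/-q[2]+K[0,2],K[1,1]*-q[1]/-q[2]+K[1,2]
print('tcp proj',proj(c['pos']),'cap top',proj([.4545,-.036,.106]),proj([.4545,-.036,.084]))
w=dict(np.load('pics/w5.npz'));X=cloud(w);
for v in range(205,262,4): print(v,X[v,318].round(3),X[v,305].round(3),X[v,335].round(3),w['frame'][v,318])
m=w['mount'];K=w['camera_matrix'];q=m[:3,:3].T@(-m[:3,3]);print('tcp in wrist px',K[0,0]*q[0]/-q[2]+K[0,2],K[1,1]*q[1]/q[2]+K[1,2])
```

```text
194 [0.457, -0.049, 0.171] [66 52 46]
196 [0.457, -0.046, 0.163] [63 52 45]
198 [0.457, -0.051, 0.161] [64 53 47]
200 [0.457, -0.043, 0.149] [63 53 47]
202 [0.456, -0.048, 0.147] [64 53 47]
204 [0.456, -0.043, 0.137] [62 53 46]
206 [0.455, -0.049, 0.136] [63 54 47]
208 [0.462, 0.065, 0.036] [66 56 51]
210 [0.455, -0.042, 0.118] [65 56 50]
212 [0.455, -0.048, 0.117] [72 56 47]
214 [0.455, -0.04, 0.104] [109  67  44]
216 [0.454, -0.044, 0.102] [117  70  43]
218 [0.454, -0.045, 0.096] [114  69  43]
220 [0.454, -0.043, 0.088] [115  68  43]
222 [0.453, -0.044, 0.083] [101  76  61]
224 [0.453, -0.044, 0.077] [79 81 80]
226 [0.453, -0.045, 0.071] [73 81 98]
228 [0.449, -0.091, 0.106] [ 62  81 132]
230 [0.449, -0.096, 0.104] [ 60  81 134]
232 [0.448, -0.101, 0.103] [ 61  69 104]
234 [0.448, -0.103, 0.099] [61 64 86]
tcp proj (np.float64(272.64300045254623), np.float64(222.19798634508615)) cap top (np.float64(271.67036352708755), np.float64(212.41086605619518)) (np.float64(272.15860951936924), np.float64(219.4889485225957))
205 [ 0.454 -0.028  0.06 ] [ 0.444 -0.037  0.024] [ 0.466 -0.035  0.0
[... 540 characters left out ...]
7] [ 0.449 -0.024  0.12 ] [ 0.463 -0.025  0.121] [62 31 16]
237 [ 0.455 -0.026  0.123] [ 0.449 -0.024  0.125] [ 0.463 -0.025  0.126] [38 28 20]
241 [ 0.455 -0.026  0.127] [ 0.449 -0.024  0.131] [ 0.462 -0.025  0.131] [34 25 21]
245 [ 0.455 -0.026  0.131] [ 0.449 -0.024  0.135] [ 0.462 -0.025  0.136] [26 19 16]
249 [ 0.455 -0.026  0.136] [ 0.45  -0.024  0.14 ] [ 0.462 -0.025  0.139] [33 24 23]
253 [ 0.455 -0.026  0.14 ] [ 0.45  -0.025  0.142] [ 0.462 -0.025  0.144] [28 19 17]
257 [ 0.455 -0.027  0.143] [ 0.45  -0.024  0.148] [ 0.462 -0.025  0.148] [27 17 13]
261 [ 0.455 -0.026  0.148] [ 0.45  -0.024  0.151] [ 0.461 -0.025  0.151] [18 23 20]
tcp in wrist px 320.3779243302529 224.33560813584546
```

Run:
```python
from h import *
print(r.grip_depth)
for n in('w5','w4'):
    w=dict(np.load(f'pics/{n}.npz'));X=cloud(w);L=(X-w['pos'])@w['rot']
    cols=(305,312,335) if n=='w5' else (205,215,222,228,415,420,430)
    for u in cols:
        print(n,u,[(v,(L[v,u]*1000).round(0).tolist()) for v in range(221,262,5)])
x=dict(np.load('pics/w5.npz'))['frame'][180:290,260:380];cv2.imwrite('pics/w5c.png',cv2.cvtColor(cv2.resize(x,None,fx=5,fy=5,interpolation=2),4))
```

```text
0.0187
w5 305 [(221, [-9.0, -11.0, 6.0]), (226, [-8.0, -21.0, 6.0]), (231, [-7.0, -43.0, 11.0]), (236, [-7.0, -49.0, 11.0]), (241, [-7.0, -55.0, 11.0]), (246, [-6.0, -62.0, 11.0]), (251, [-6.0, -67.0, 11.0]), (256, [-6.0, -71.0, 11.0]), (261, [-6.0, -76.0, 11.0])]
w5 312 [(221, [-4.0, -21.0, 9.0]), (226, [-4.0, -28.0, 9.0]), (231, [-4.0, -43.0, 11.0]), (236, [-4.0, -49.0, 11.0]), (241, [-4.0, -54.0, 11.0]), (246, [-4.0, -62.0, 11.0]), (251, [-3.0, -67.0, 11.0]), (256, [-3.0, -72.0, 11.0]), (261, [-3.0, -76.0, 11.0])]
w5 335 [(221, [10.0, 37.0, -10.0]), (226, [10.0, 39.0, -14.0]), (231, [7.0, -43.0, 11.0]), (236, [7.0, -49.0, 11.0]), (241, [6.0, -56.0, 11.0]), (246, [6.0, -61.0, 11.0]), (251, [6.0, -67.0, 12.0]), (256, [6.0, -71.0, 11.0]), (261, [6.0, -76.0, 11.0])]
w4 205 [(221, [-97.0, 83.0, -25.0]), (226, [-97.0, 83.0, -30.0]), (231, [-97.0, 82.0, -34.0]), (236, [-52.0, -50.0, 11.0]), (241, [-50.0, -56.0, 11.0]), (246, [-48.0, -62.0, 11.0]), (251, [-47.0, -67.0, 11.0]), (256, [-45.0, -72.0, 11.0]), (261, [-45.0, -72.0, 9.0])]
w4 215 [(221, [-89.0, 84.0, -25.0]), (226, [-89.0, 83.0,
[... 808 characters left out ...]
, [80.0, 84.0, -34.0]), (236, [44.0, -45.0, 10.0]), (241, [44.0, -46.0, 7.0]), (246, [44.0, -46.0, 5.0]), (251, [44.0, -47.0, 3.0]), (256, [44.0, -48.0, 1.0]), (261, [44.0, -49.0, -1.0])]
w4 420 [(221, [84.0, 85.0, -26.0]), (226, [84.0, 84.0, -30.0]), (231, [47.0, -42.0, 11.0]), (236, [46.0, -48.0, 11.0]), (241, [45.0, -52.0, 10.0]), (246, [44.0, -53.0, 8.0]), (251, [44.0, -54.0, 6.0]), (256, [44.0, -55.0, 4.0]), (261, [44.0, -55.0, 2.0])]
w4 430 [(221, [92.0, 84.0, -26.0]), (226, [93.0, 85.0, -30.0]), (231, [52.0, -41.0, 11.0]), (236, [50.0, -50.0, 11.0]), (241, [48.0, -56.0, 11.0]), (246, [46.0, -61.0, 11.0]), (251, [46.0, -62.0, 9.0]), (256, [45.0, -67.0, 9.0]), (261, [44.0, -69.0, 8.0])]
```

View pics/w5c.png

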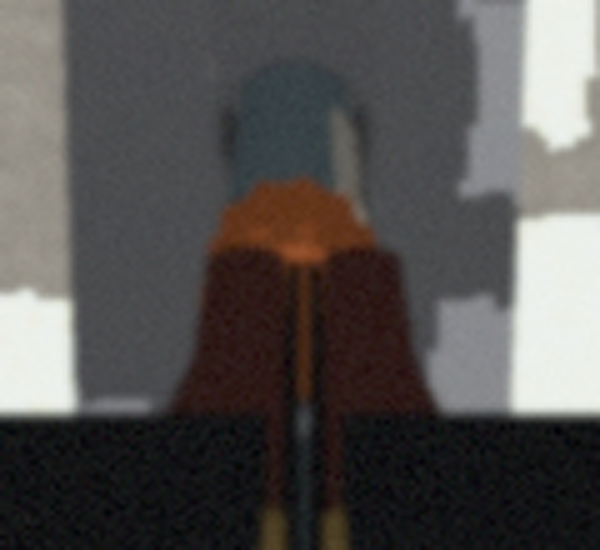

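Request:
send_rows(
  series=[
    [[0, 0, 0], [0, 0, 0], 0.4],
    [[0, 0, 0], [0, 0, 0], 0.4],
    [[0, 0, 0], [0, 0, 0], 0.4],
    [[0, 0, 0], [0, 0, 0], 0.4],
    [[0, 0, 0], [0, 0, 0], 0.4],
    [[0, 0, 0], [0, 0, 0], 0.4],
    [[0, 0, 0], [0, 0, 0], 0.4],
  ],
)

```text
t: 7.18
position: [0.4552, -0.0357, 0.0751]
tool_rot: [[0.997, 0.002, 0.081], [-0.081, 0.001, 0.997], [0.002, -1.0, 0.001]]
force: [0.0, -0.1, 0.2]
finger_gap: 0.0529
```

```bash
python3 to.py .4545 -.0362 .038
```

```text
pos [ 0.4552 -0.0357  0.0751] f [ 0.01 -0.09  0.23] gap 0.05291806208410162 t 7.175
[[ 0.9967  0.0016  0.0813]
 [-0.0813  0.0011  0.9967]
 [ 0.0015 -1.      0.0013]]
shift cm [-0.07  3.71 -0.06] yaw deg -4.66 tilt fix [-0.0013  0.      0.0015] q [-0.527  0.301  0.556  2.193 -0.246  0.704  0.115]
```

Request:
send_rows(
  series=[
    [[-0.05, 1, -0.05], [0, 0, 0], 0.4],
    [[0, 1, 0], [0, 0, 0], 0.4],
    [[0, 1, 0], [0, 0, 0], 0.4],
    [[0, 0, 0], [0, 0, 0], 0.4],
  ],
)

```text
t: 7.68
position: [0.4541, -0.0362, 0.0424]
tool_rot: [[0.997, 0.0, 0.081], [-0.081, 0.001, 0.997], [0.0, -1.0, 0.001]]
force: [-0.7, -0.6, -0.1]
finger_gap: 0.0528
```

```bash
python3 to.py .4545 -.0362 .038;python3 -c "
from h import *
c=save('side','s6');a=save('wrist','w6')
x=c['frame'][150:250,220:330];y=a['frame'][130:230,265:375];cv2.imwrite('pics/s6c.png',cv2.cvtColor(cv2.resize(np.hstack([x,y]),None,fx=3.6,fy=3.6,interpolation=2),4))"
```

```text
pos [ 0.4541 -0.0362  0.0424] f [-0.71 -0.61 -0.08] gap 0.052843797968844836 t 7.675
[[ 9.967e-01  5.000e-04  8.120e-02]
 [-8.120e-02  8.000e-04  9.967e-01]
 [ 4.000e-04 -1.000e+00  9.000e-04]]
shift cm [0.04 0.44 0.  ] yaw deg -4.66 tilt fix [-0.0009  0.      0.0004] q [-0.487  0.364  0.517  2.215 -0.305  0.629  0.169]
```

View pics/s6c.png

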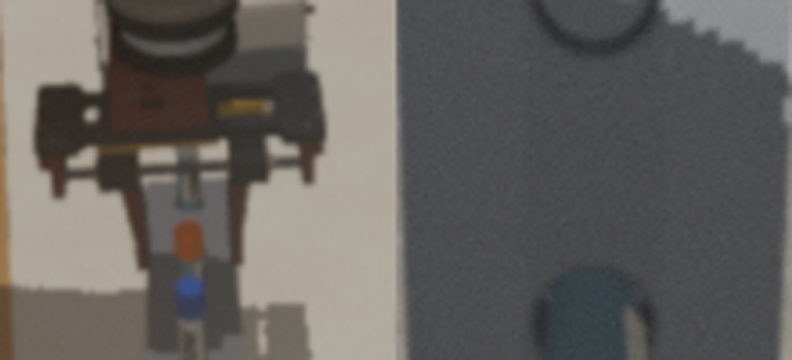

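Request:
send_rows(
  series=[
    [[0.02, 0.4, 0], [0, 0, 0], 0.4],
    [[0, 0, 0], [0, 0, 0], 1],
    [[0, 0, 0], [0, 0, 0], 1],
    [[0, 0, 0], [0, 0, 0], 1],
    [[0, 0, 0], [0, 0, 0], 1],
    [[0, 0, 0], [0, 0, 0], 1],
    [[0, 0, 0], [0, 0, 0], 1],
    [[0, 0, 0], [0, 0, 0], 1],
  ],
  newtons=30,
)

```text
t: 8.78
position: [0.4558, -0.0361, 0.0397]
tool_rot: [[0.997, 0.004, 0.081], [-0.081, 0.002, 0.997], [0.004, -1.0, 0.002]]
force: [-0.0, -0.4, 0.1]
finger_gap: 0.0171
```

```bash
python3 to.py .4545 -.0362 .3
```

```text
pos [ 0.4558 -0.0361  0.0397] f [-0.04 -0.44  0.06] gap 0.01714862051437643 t 8.775
[[ 0.9967  0.0037  0.0811]
 [-0.0811  0.0015  0.9967]
 [ 0.0036 -1.      0.0018]]
shift cm [ -0.04 -26.03   0.03] yaw deg -4.65 tilt fix [-0.0018  0.      0.0036] q [-0.482  0.369  0.512  2.215 -0.312  0.62   0.175]
```

Request:
send_rows(
  series=[
    [[0, 0, 0], [0, 0, 0], 1],
    [[0, 0, 0], [0, 0, 0], 1],
    [[0, -1, 0], [0, 0, 0], 1],
    [[0, -2, 0], [0, 0, 0], 1],
    [[0, -3, 0], [0, 0, 0], 1],
    [[0, -4, 0], [0, 0, 0], 1],
    [[0, -5, 0], [0, 0, 0], 1],
    [[0, -3, 0], [0, 0, 0], 1],
    [[0, 0, 0], [0, 0, 0], 1],
  ],
)

```text
t: 9.9
position: [0.4547, -0.0376, 0.2284]
tool_rot: [[0.996, 0.004, 0.084], [-0.084, 0.002, 0.996], [0.004, -1.0, 0.002]]
force: [0.2, -0.1, -0.9]
finger_gap: 0.0173
```

```bash
python3 to.py .4545 -.0362 .3;python3 -c "
from h import *
c=save('side','s7');a=save('wrist','w7')
x=c['frame'][100:270,190:360];y=a['frame'][130:300,235:405];cv2.imwrite('pics/s7c.png',cv2.cvtColor(cv2.resize(np.hstack([x,y]),None,fx=2.3,fy=2.3,interpolation=2),4))"
```

```text
pos [ 0.4547 -0.0376  0.2284] f [ 0.16 -0.07 -0.88] gap 0.017276537584684372 t 9.9
[[ 0.9965  0.0045  0.0836]
 [-0.0837  0.0015  0.9965]
 [ 0.0043 -1.      0.0019]]
shift cm [-0.   -7.16  0.15] yaw deg -4.8 tilt fix [-0.0019  0.      0.0043] q [-0.656  0.044  0.635  2.035 -0.031  1.067 -0.091]
```

View pics/s7c.png

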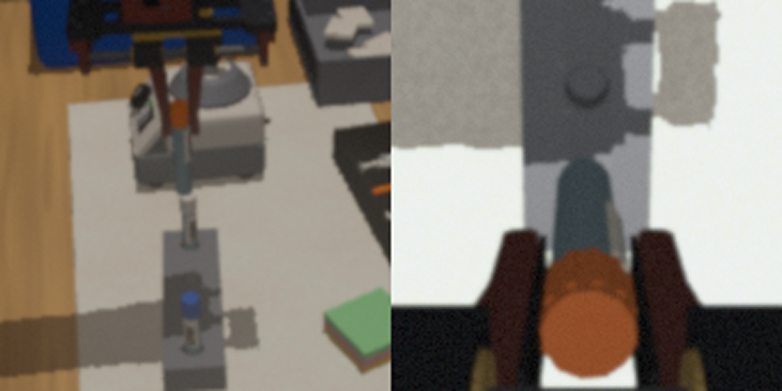

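```bash
cat > tube.py <<'E'
from h import *; import sys
w=dict(np.load(f'pics/{sys.argv[1]}.npz'));X=cloud(w);L=(X-w['pos'])@w['rot']*1000
f=w['frame'].astype(int)
box=(np.abs(L[...,0])<25)&(np.abs(L[...,2])<30)&(L[...,1]>-110)&(L[...,1]<90)
org=box&(f[...,0]-f[...,2]>45)&(f[...,0]>85)
v,u=np.where(org);print('orange px',u.min(),u.max(),v.min(),v.max(),'y range',np.percentile(L[org][:,1],[1,5,50,95,99]))
y0=np.percentile(L[org][:,1],10);top=org&(L[...,1]<y0+3)
print('cap top',np.median(L[top],0).round(1))
for v in range(int(v.min())-60,int(v.max()),6):
    b=box[v]
    if b.any():
        us=np.where(b)[0];print(v,us.min(),us.max(),L[v,us].mean(0).round(1))
x=w['frame'][130:330,220:420];cv2.imwrite('pics/z.png',cv2.cvtColor(cv2.resize(x,None,fx=3,fy=3,interpolation=2),4))
E
python3 tube.py w7
python3 - <<'E'
from h import *
c=dict(np.load('pics/s7.npz'));W=cloud(c);f=c['frame']
for v in range(138,186,2):
    us=[u for u in range(255,290) if abs(W[v,u,1]+.04)<.03 and abs(W[v,u,0]-.4547)<.014]
    if us: print(v,us[0],us[-1],np.nanmean(W[v,us],0).round(4),f[v,us].astype(int).mean(1).round(0).tolist())
E
```

```text
orange px 300 341 238 293 y range [-68.20963707 -67.85678638 -66.58007866 -51.33088245 -48.23374067]
cap top [  0.2 -66.9   1.4]
202 310 327 [-1.2 24.8  7. ]
208 308 330 [-1.  12.7  6.5]
214 307 330 [-1.1 -0.4  6.5]
220 307 332 [ -0.5 -12.6   6.8]
226 306 334 [ -0.2 -22.3   6.6]
232 283 358 [  0.1 -38.1   9. ]
238 282 359 [  0.  -46.6   9.2]
244 280 361 [  0.  -54.8   9.5]
250 278 363 [  0.1 -61.3   9.4]
256 275 366 [  0.  -67.5   9.4]
262 277 364 [  0.  -71.3   8.5]
268 278 363 [  0.  -73.9   7.1]
274 278 363 [ -0.  -76.2   5.7]
280 279 362 [  0.  -77.6   4. ]
286 280 361 [  0.  -79.2   2.3]
292 281 360 [  0.1 -84.6   2.7]
138 261 273 [ 0.4546 -0.0495  0.3167] [38.0, 51.0, 41.0, 41.0]
140 261 274 [ 0.4554 -0.0475  0.3107] [40.0, 54.0, 75.0, 46.0, 40.0, 41.0]
142 261 274 [ 0.4552 -0.0467  0.3054] [42.0, 57.0, 93.0, 44.0, 40.0, 41.0]
144 261 274 [ 0.4552 -0.0426  0.298 ] [43.0, 47.0, 69.0, 88.0, 82.0, 66.0, 60.0, 61.0, 63.0, 62.0, 58.0, 44.0, 41.0, 42.0]
146 261 274 [ 0.4547 -0.0461  0.2954] [41.0, 42.0, 47.0, 55.0, 59.0, 58.0, 60.0, 57.0, 60.0, 59.0, 55.0, 44.0, 42.0, 44.0]
148 261 2
[... 1061 characters left out ...]
 -0.0448  0.2387] [70.0, 72.0, 74.0, 78.0, 85.0, 90.0, 80.0]
170 266 272 [ 0.4545 -0.0449  0.2335] [70.0, 73.0, 75.0, 76.0, 83.0, 83.0, 74.0]
172 266 272 [ 0.4542 -0.0442  0.2278] [70.0, 73.0, 75.0, 75.0, 74.0, 71.0, 68.0]
174 266 272 [ 0.4539 -0.0444  0.2226] [71.0, 74.0, 74.0, 75.0, 73.0, 71.0, 69.0]
176 266 272 [ 0.4536 -0.0442  0.2172] [72.0, 73.0, 76.0, 76.0, 75.0, 71.0, 70.0]
178 266 272 [ 0.4533 -0.0447  0.2121] [72.0, 75.0, 76.0, 77.0, 74.0, 73.0, 70.0]
180 266 273 [ 0.4542 -0.0433  0.2056] [82.0, 76.0, 77.0, 76.0, 76.0, 73.0, 74.0, 82.0]
182 267 273 [ 0.4549 -0.0442  0.2007] [81.0, 77.0, 78.0, 76.0, 75.0, 79.0, 109.0]
184 268 271 [ 0.4535 -0.0452  0.1961] [106.0, 98.0, 100.0, 107.0]
```

View pics/z.png

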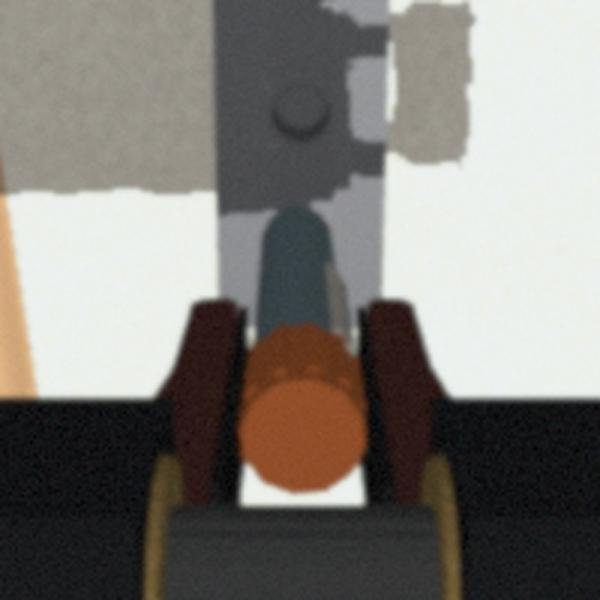

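Run:
```python
from h import *
c=dict(np.load('pics/top0.npz'));W=cloud(c);f=c['frame'].astype(int)
m=(f[...,0]-f[...,1]>25)&(f[...,0]<140);m[:170]=0;m[225:]=0;m[:,:440]=0;m[:,:480]&=1;m[:,485:]=0
p=W[m];p=p[(p[:,2]>.09)&(p[:,2]<.16)];print(len(p),p.mean(0),p.min(0),p.max(0))
print(np.linalg.svd(p[:,:2]-p[:,:2].mean(0))[2])
Z=W[...,2];g=np.zeros(Z.shape,bool);g[110:175,325:380]=1
p=W[g&(Z>.1)];print('sanit',p.min(0),p.max(0),p.mean(0))
p=W[170:215,320:370].reshape(-1,3);p=p[p[:,2]>.02];print('notes',p.min(0),p.max(0))
```

```text
Traceback (most recent call last):
numpy._core._exceptions._UFuncOutputCastingError: Cannot cast ufunc 'bitwise_and' output from dtype('int64') to dtype('bool') with casting rule 'same_kind'
```

Request:
send_rows(
  series=[
    [[0, -4.5, 0], [0, 0.1, 0], 1],
    [[0, -3, 0], [0, 0.17, 0], 1],
    [[0, 0, 0], [0, 0.17, 0], 1],
    [[0, 0, 0], [0, 0.17, 0], 1],
    [[0, 0, 0], [0, 0.17, 0], 1],
    [[0, 0, 0], [0, 0.17, 0], 1],
    [[0, 0, 0], [0, 0.17, 0], 1],
    [[0, 0, 0], [0, 0.17, 0], 1],
    [[0, 0, 0], [0, 0.17, 0], 1],
    [[0, 0, 0], [0, 0, 0], 1],
  ],
)

```text
t: 11.25
position: [0.4431, -0.0386, 0.2872]
tool_rot: [[-0.02, -0.031, 0.999], [-1.0, -0.01, -0.021], [0.01, -0.999, -0.031]]
force: [-0.3, -0.4, -0.8]
finger_gap: 0.0173
```

```bash
python3 to.py .68 -.236 .3
```

```text
pos [ 0.4431 -0.0386  0.2872] f [-0.29 -0.44 -0.76] gap 0.017326919098184224 t 11.25
[[-0.0204 -0.0308  0.9993]
 [-0.9997 -0.0097 -0.0207]
 [ 0.0103 -0.9995 -0.0306]]
shift cm [19.26 -1.82 24.05] yaw deg -91.17 tilt fix [0.0306 0.     0.0103] q [-0.653 -0.016  0.597  1.945  0.018  1.241 -1.654]
```

Request:
send_rows(
  series=[
    [[3.2, -0.3, 4], [0.015, 0, 0.005], 1],
    [[3.2, -0.3, 4], [0.01, 0, 0.005], 1],
    [[3.2, -0.3, 4], [0, 0, 0], 1],
    [[3.2, -0.3, 4], [0, 0, 0], 1],
    [[3.2, -0.3, 4], [0, 0, 0], 1],
    [[2.6, 0, 3.2], [0, 0, 0], 1],
    [[0, 0, 0], [0, 0, 0], 1],
  ],
)

```text
t: 12.12
position: [0.6783, -0.2288, 0.2883]
tool_rot: [[0.016, -0.02, 1.0], [-1.0, 0.001, 0.016], [-0.002, -1.0, -0.019]]
force: [0.2, -1.1, -1.0]
finger_gap: 0.0176
```

```bash
python3 to.py .68 -.236 .101
python3 - <<'E'
from h import *
c=dict(np.load('pics/top0.npz'));W=cloud(c);f=c['frame'].astype(int)
m=(f[...,0]-f[...,1]>25)&(f[...,0]<140);m[:170]=0;m[225:]=0;m[:,:440]=0;m[:,485:]=0
p=W[m];p=p[(p[:,2]>.09)&(p[:,2]<.16)];print(len(p),p.mean(0),p.min(0),p.max(0))
print(np.linalg.svd(p[:,:2]-p[:,:2].mean(0),full_matrices=False)[2])
Z=W[...,2];g=np.zeros(Z.shape,bool);g[110:175,325:380]=1
p=W[g&(Z>.1)];print('sanit',p.min(0),p.max(0),p.mean(0))
p=W[170:215,320:370].reshape(-1,3);p=p[p[:,2]>.02];print('notes',p.min(0),p.max(0))
E
```

```text
pos [ 0.6783 -0.2288  0.2883] f [ 0.21 -1.07 -0.96] gap 0.01757933915467303 t 12.125
[[ 0.0161 -0.0195  0.9997]
 [-0.9999  0.0014  0.0161]
 [-0.0017 -0.9998 -0.0195]]
shift cm [ 0.75 18.72  0.53] yaw deg -89.08 tilt fix [ 0.0195  0.     -0.0017] q [-0.185  0.571  0.704  1.323 -0.356  1.394 -1.047]
59 [ 0.62732575 -0.33504958  0.13537091] [ 0.60482656 -0.34619504  0.10902591] [ 0.64679369 -0.32382907  0.15461571]
[[-0.87206348  0.48939278]
 [ 0.48939278  0.87206348]]
sanit [ 0.72619332 -0.12331346  0.10046139] [ 0.79846792 -0.05724034  0.19141861] [ 0.75661029 -0.08915387  0.14262404]
notes [ 0.59384492 -0.12411938  0.02023056] [ 0.69123261 -0.02899046  0.03718375]
```

Request:
send_rows(
  series=[
    [[0.75, 0, 0.5], [0.012, 0.1, 0], 1],
    [[0, 4, 0], [0, 0.07, 0], 1],
    [[0, 4, 0], [0, 0, 0], 1],
    [[0, 4, 0], [0, 0, 0], 1],
    [[0, 4, 0], [0, 0, 0], 1],
    [[0, 2, 0], [0, 0, 0], 1],
    [[0, 0, 0], [0, 0, 0], 1],
  ],
)

```text
t: 13.0
position: [0.6776, -0.2311, 0.0997]
tool_rot: [[-0.138, -0.014, 0.99], [-0.99, 0.004, -0.138], [-0.003, -1.0, -0.014]]
force: [-0.1, 0.1, 0.4]
finger_gap: 0.0172
```

```bash
python3 to.py .68 -.236 .101; python3 -c "
from h import *
c=save('side','s8')
x=c['frame'][150:310,310:470];cv2.imwrite('pics/s8c.png',cv2.cvtColor(cv2.resize(x,None,fx=3.7,fy=3.7,interpolation=2),4))"
```

```text
pos [ 0.6776 -0.2311  0.0997] f [-0.13  0.1   0.4 ] gap 0.01718783312603674 t 13.0
[[-0.1384 -0.0136  0.9903]
 [-0.9904  0.0045 -0.1383]
 [-0.0026 -0.9999 -0.014 ]]
shift cm [ 0.45 -0.13  0.31] yaw deg -97.95 tilt fix [ 0.014   0.     -0.0026] q [-0.168  0.717  0.656  1.537 -0.475  1.067 -1.102]
```

View pics/s8c.png

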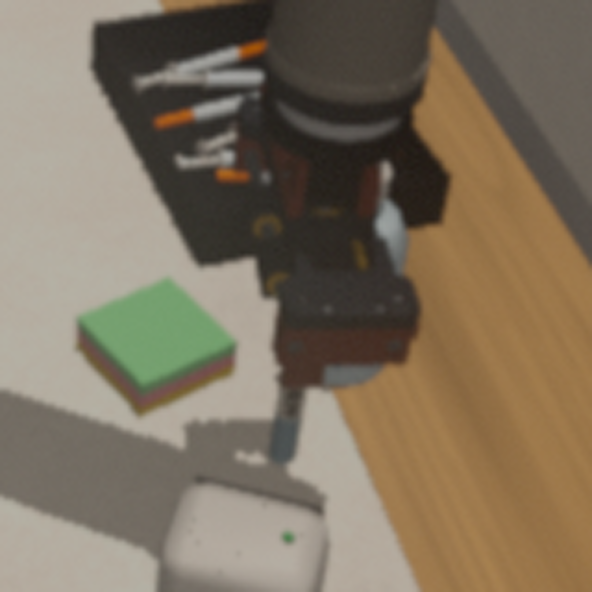

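```bash
python3 -c "
from h import *
c=dict(np.load('pics/s8.npz'))
x=c['frame'][240:285,370:410];cv2.imwrite('pics/s8d.png',cv2.cvtColor(cv2.resize(x,None,fx=13,fy=13,interpolation=2),4))
print(c['frame'][252:270,380:394].mean(2).round(0).astype(int))"
```

```text
[[170 169 168 160 128  88  63  57  56  56  57  56  57  56]
 [170 169 169 165 145 100  64  57  58  58  57  58  60  62]
 [168 169 168 168 154 115  78  66  62  62  63  66  78  94]
 [169 168 169 166 156 119  90  77  67  62  66  78 107 137]
 [168 167 168 167 157 121  94  76  62  60  62  81 121 155]
 [167 167 168 167 154 118  92  74  62  63  68  89 127 160]
 [168 167 168 164 146 111  92  75  72  69  77 102 134 163]
 [169 169 168 162 140 107  89  75  68  67  78 107 142 166]
 [170 170 168 159 135 104  90  78  65  64  82 115 149 168]
 [169 169 167 157 124  97  86  74  63  68  86 120 153 169]
 [162 162 161 150 113  90  89  81  74  77  91 125 157 168]
 [133 133 131 123  94  82  85  85  83  85  96 127 160 169]
 [108 109 107  98  80  76  81  81  83  83  97 132 163 171]
 [104 102 101  89  78  75  78  80  79  81 101 139 165 171]
 [102 102  98  86  78  75  78  79  80  81 106 146 166 170]
 [103 102  96  83  75  78  79  80  80  84 114 155 168 171]
 [103 103  97  83  76  77  79  81  79  87 120 159 170 169]
 [103 102  97  80  75  77  79  80  81  89 124 161 169 169]]
```

View pics/s8d.png

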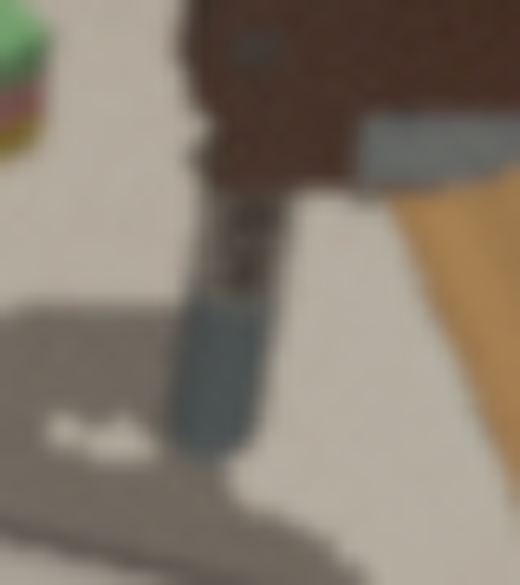

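Request:
send_rows(
  series=[
    [[0.45, 0, 0.3], [0.01, 0.09, 0], 1],
    [[0, 0, 0], [0, 0, 0], 1],
    [[0, 0, 0], [0, 0, 0], 1],
    [[0, 0, 0], [0, 0, 0], 1],
    [[0, 0, 0], [0, 0, 0], 1],
    [[0, 0, 0], [0, 0, 0], 1],
    [[0, 0, 0], [0, 0, 0], 1],
    [[0, 0, 0], [0, 0, 0], 1],
    [[0, 0, 0], [0, 0, 0], 1],
    [[0, 0, 0], [0, 0, 0], 1],
    [[0, 0, 0], [0, 0, 0], 1],
    [[0, 0, 0], [0, 0, 0], 1],
  ],
)

```text
t: 14.55
position: [0.6839, -0.2372, 0.1071]
tool_rot: [[-0.222, 0.006, 0.975], [-0.975, 0.0, -0.222], [-0.002, -1.0, 0.006]]
force: [0.0, 0.7, -0.3]
finger_gap: 0.0176
```

```bash
python3 to.py .68 -.236 .3; python3 -c "
from h import *
a=r.read_state();c=save('side','s9');w=save('wrist','w9')
x=c['frame'][235:290,365:415];y=w['frame'][180:290,270:370];cv2.imwrite('pics/s9d.png',cv2.cvtColor(np.hstack([cv2.resize(x,(500,550),interpolation=2),cv2.resize(y,(300,330),interpolation=2) if 0 else cv2.copyMakeBorder(cv2.resize(y,(290,319),interpolation=2),0,231,0,0,0)]),4))"
```

```text
pos [ 0.6839 -0.2372  0.1071] f [ 0.01  0.67 -0.33] gap 0.017627152232008912 t 14.55
[[-2.224e-01  6.000e-03  9.749e-01]
 [-9.750e-01  3.000e-04 -2.224e-01]
 [-1.600e-03 -1.000e+00  5.800e-03]]
shift cm [ -0.06 -19.3   -0.29] yaw deg -102.85 tilt fix [-0.0058  0.     -0.0016] q [-0.174  0.717  0.679  1.531 -0.494  1.065 -1.17 ]
```

View pics/s9d.png

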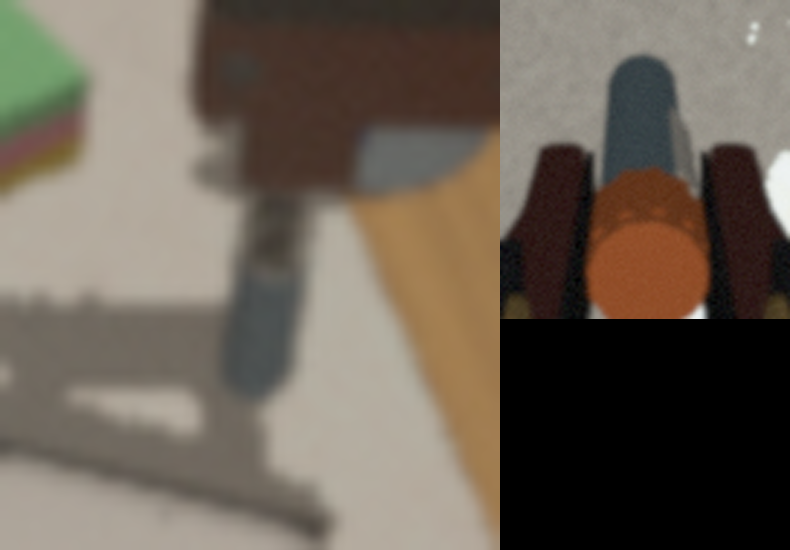

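Request:
send_rows(
  series=[
    [[0, 0, 0], [0, 0, 0], 1],
    [[0, 0, 0], [0, 0, 0], 1],
    [[0, -2, 0], [0, 0, 0], 1],
    [[0, -4, 0], [0, 0, 0], 1],
    [[0, -4, 0], [0, 0, 0], 1],
    [[0, -4, 0], [0, 0, 0], 1],
    [[0, -4, 0], [0, -0.1, 0], 1],
    [[0, -1, 0], [0, -0.17, 0], 1],
    [[0, 0, 0], [0, -0.17, 0], 1],
    [[0, 0, 0], [0, -0.17, 0], 1],
    [[0, 0, 0], [0, -0.17, 0], 1],
    [[0, 0, 0], [0, -0.17, 0], 1],
    [[0, 0, 0], [0, -0.17, 0], 1],
    [[0, 0, 0], [0, -0.17, 0], 1],
    [[0, 0, 0], [0, 0, 0], 1],
  ],
)

```text
t: 16.52
position: [0.682, -0.243, 0.3255]
tool_rot: [[0.891, 0.023, 0.454], [-0.454, -0.009, 0.891], [0.025, -1.0, 0.002]]
force: [0.1, 0.3, -0.2]
finger_gap: 0.0172
```

```bash
python3 to.py .517 .295 .3
```

```text
pos [ 0.682  -0.243   0.3255] f [ 0.09  0.29 -0.16] gap 0.017205570985103093 t 16.525
[[ 0.8906  0.0232  0.4542]
 [-0.4542 -0.0095  0.8909]
 [ 0.025  -0.9997  0.0021]]
shift cm [-39.2    1.66  40.43] yaw deg -27.02 tilt fix [-0.0021  0.      0.025 ] q [-0.038  0.495  0.472  1.277 -0.221  1.395 -0.053]
```

Request:
send_rows(
  series=[
    [[-3.2, 0, 3.3], [0, 0, 0.01], 1],
    [[-3.2, 0, 3.3], [0, 0, 0.01], 1],
    [[-3.2, 0, 3.3], [0, 0, 0], 1],
    [[-3.2, 0, 3.3], [0, 0, 0], 1],
    [[-3.2, 0, 3.3], [0, 0, 0], 1],
    [[-3.2, 0, 3.3], [0, 0, 0], 1],
    [[-3.2, 0, 3.3], [0, 0, 0], 1],
    [[-3.2, 0, 3.3], [0, 0, 0], 1],
    [[-3.2, 0, 3.3], [0, 0, 0], 1],
    [[-3, 0, 3], [0, 0, 0], 1],
    [[0, 0, 0], [0, 0, 0], 1],
  ],
)

```text
t: 17.9
position: [0.5534, 0.205, 0.3317]
tool_rot: [[0.865, 0.014, 0.502], [-0.502, 0.0, 0.865], [0.012, -1.0, 0.007]]
force: [0.1, -0.1, -0.5]
finger_gap: 0.0176
```

```bash
python3 to.py .517 .295 .26
```

```text
pos [0.5534 0.205  0.3317] f [ 0.08 -0.14 -0.52] gap 0.017556010093731665 t 17.9
[[ 8.648e-01  1.440e-02  5.020e-01]
 [-5.020e-01  2.000e-04  8.648e-01]
 [ 1.230e-02 -9.999e-01  7.400e-03]]
shift cm [-7.76  7.12  5.91] yaw deg -30.14 tilt fix [-0.0074  0.      0.0123] q [-0.719  0.226  0.314  1.593 -0.066  1.32  -0.923]
```

Request:
send_rows(
  series=[
    [[-3.5, 0, 2.7], [0, 0, 0.008], 1],
    [[-3.5, 0, 2.7], [-0.004, 0, 0], 1],
    [[-0.6, 3, 0.4], [0, 0, 0], 1],
    [[0, 2.5, 0], [0, 0, 0], 1],
    [[0, 0, 0], [0, 0, 0], 1],
    [[0, 0, 0], [0, 0, 0], 1],
  ],
)

```text
t: 18.65
position: [0.5218, 0.2887, 0.2807]
tool_rot: [[0.85, 0.013, 0.526], [-0.526, 0.001, 0.85], [0.01, -1.0, 0.008]]
force: [0.1, -0.8, 0.0]
finger_gap: 0.0172
```

```bash
python3 to.py .517 .295 .22;python3 -c "
from h import *
c=save('side','s10');t=save('top','t10');a=save('wrist','w10')
x=c['frame'][80:190,220:330];y=a['frame'][150:300,245:395];cv2.imwrite('pics/s10c.png',cv2.cvtColor(np.hstack([cv2.resize(x,(400,400),interpolation=2),cv2.resize(y,(400,400),interpolation=2)]),4))"; python3 tube.py w10
```

```text
pos [0.5218 0.2887 0.2807] f [ 0.09 -0.84  0.02] gap 0.017220506469358632 t 18.65
[[ 0.8503  0.0126  0.5261]
 [-0.5262  0.0013  0.8504]
 [ 0.01   -0.9999  0.0078]]
shift cm [-0.8   6.06  0.24] yaw deg -31.75 tilt fix [-0.0078  0.      0.01  ] q [-0.825  0.266  0.265  1.653 -0.067  1.221 -1.101]
orange px 287 341 238 376 y range [-103.08772963  -67.84263659  -66.55858445  -51.2258615   -48.20992629]
cap top [ -0.  -66.9   1.2]
202 310 327 [-1.3 24.9  7.1]
208 308 330 [-0.7 12.5  6.5]
214 307 330 [-1.1 -0.3  6.5]
220 307 332 [ -0.4 -12.5   6.8]
226 306 334 [ -0.1 -22.1   6.6]
232 283 358 [  0.2 -38.1   9. ]
238 282 359 [  0.1 -46.6   9.2]
244 280 361 [  0.3 -54.9   9.5]
250 278 362 [ -0.  -61.1   9.3]
256 275 366 [  0.2 -67.5   9.4]
262 277 364 [  0.2 -71.2   8.4]
268 278 363 [  0.2 -73.9   7.2]
274 278 363 [  0.2 -76.2   5.7]
280 280 362 [  0.3 -77.6   4. ]
286 280 361 [  0.2 -79.3   2.3]
292 281 360 [  0.4 -84.2   2.5]
340 286 354 [  -0.4 -100.    -6. ]
346 287 354 [   0.2 -103.3   -5.8]
352 287 354 [   0.2 -104.1   -7.4]
358 287 354 [ 1.000e-01 -1.062e+02 -7.900e+00]
364 287 354 [ 1.000e-01 -1.078e+02 -8.800e+00]
370 287 354 [ 1.000e-01 -1.088e+02 -1.020e+01]
```

View pics/s10c.png

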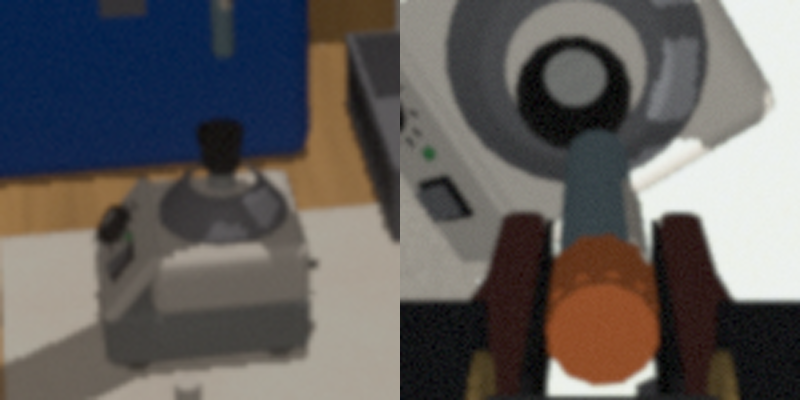

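```bash
cat > cup.py <<'E'
from h import *; import sys
from scipy.optimize import least_squares
w=dict(np.load(f'pics/{sys.argv[1]}.npz'));X=cloud(w)
d=np.hypot(X[...,0]-.517,X[...,1]-.295)
rim=(X[...,2]>.174)&(X[...,2]<.188)&(d<.03)
p=X[rim];print(len(p))
print('rect',cv2.minEnclosingCircle((p[:,:2]*1000).astype(np.float32)),np.percentile(p[:,2],[50,90]))
fl=(X[...,2]>.155)&(X[...,2]<.168)&(d<.016)&(w['frame'].mean(2)>60);p=X[fl];print('floor',len(p),cv2.minEnclosingCircle((p[:,:2]*1000).astype(np.float32)) if len(p) else 0,np.median(p,0))
foot=w['pos']+w['rot']@np.array([-.0012,.033,.0003]);print('foot',foot)
E
python3 cup.py w10
for n in w2 w1; do python3 cup.py $n; done
```

```text
614
rect ((516.5060424804688, 295.737060546875), 19.112342834472656) [0.18014253 0.18121039]
floor 13 ((517.560302734375, 302.97369384765625), 8.122718811035156) [0.51799776 0.30632268 0.15967895]
foot [0.52130039 0.28988573 0.24768315]
0
0Traceback (most recent call last):
  File "cup.py", line 7, in <module>
    print('rect',cv2.minEnclosingCircle((p[:,:2]*1000).astype(np.float32)),np.percentile(p[:,2],[50,90]))
                                                                           ~~~~~~~~~~~~~^^^^^^^^^^^^^^^^
    return _quantile_unchecked(
        a, q, axis, out, overwrite_input, method, keepdims, weights)
    return _ureduce(a,
                    func=_quantile_ureduce_func,
    ...<5 lines>...
                    overwrite_input=overwrite_input,
                    method=method)
    r = func(a, **kwargs)
    result = _quantile(arr,
                       quantiles=q,
    ...<2 lines>...
                       out=out,
                       weights=wgt)
    slices_having_nans = np.isnan(arr[-1, ...])
                                  ~~~^^^^^^^^^
IndexError: index -1 is out of bounds for axis 0 with size 0
Traceback (most recent call last):
  File "cup.py", line 7, in <module>
    print('rect',cv2.minEnclosingCircle((p[:,:2]*1000).astype(np.float32)),np.percentile(p[:,2],[50,90]))
                                                                           ~~~~~~~~~~~~~^^^^^^^^^^^^^^^^
IndexError: index -1 is out of bounds for axis 0 with size 0
```

Request:
send_rows(
  series=[
    [[-0.7, 1, 0.25], [-0.006, 0, 0.008], 1],
    [[0, 2, 0], [0, 0, 0], 1],
    [[0, 1, 0], [0, 0, 0], 1],
    [[0, 0, 0], [0, 0, 0], 1],
    [[0, 0, 0], [0, 0, 0], 1],
  ],
)

```text
t: 19.42
position: [0.5171, 0.2968, 0.2402]
tool_rot: [[0.851, 0.003, 0.525], [-0.525, 0.003, 0.851], [0.001, -1.0, 0.004]]
force: [-0.2, -0.4, -0.8]
finger_gap: 0.0175
```

```bash
python3 to.py .5175 .295 .195;python3 -c "
from h import *
a=save('wrist','w11')"; python3 cup.py w11
```

```text
pos [0.5171 0.2968 0.2402] f [-0.2  -0.38 -0.8 ] gap 0.017453105893766783 t 19.425
[[ 0.8509  0.003   0.5253]
 [-0.5253  0.0028  0.8509]
 [ 0.001  -1.      0.004 ]]
shift cm [ 0.12  4.52 -0.14] yaw deg -31.69 tilt fix [-0.004  0.     0.001] q [-0.827  0.299  0.255  1.702 -0.082  1.147 -1.102]
670
rect ((516.4820556640625, 295.5475158691406), 19.173355102539062) [0.1802039  0.18123356]
floor 12 ((518.6757202148438, 299.57537841796875), 10.73472785949707) [0.52061193 0.3037224  0.15760056]
foot [0.51630541 0.29773485 0.20717375]
```

Request:
send_rows(
  series=[
    [[0.12, 1, -0.17], [-0.003, 0, 0.001], 1],
    [[0, 1, 0], [0, 0, 0], 1],
    [[0, 1, 0], [0, 0, 0], 1],
    [[0, 0, 0], [0, 0, 0], 1],
  ],
)

```text
t: 19.98
position: [0.5174, 0.2945, 0.2084]
tool_rot: [[0.851, 0.001, 0.525], [-0.525, 0.001, 0.851], [0.0, -1.0, 0.001]]
force: [0.6, -1.0, -0.5]
finger_gap: 0.0173
```

```bash
python3 to.py .5175 .295 .195;python3 -c "
from h import *
a=save('wrist','w12')"; python3 cup.py w12
```

```text
pos [0.5174 0.2945 0.2084] f [ 0.6  -1.03 -0.49] gap 0.017273907480899346 t 19.975
[[ 8.508e-01  8.000e-04  5.255e-01]
 [-5.255e-01  1.000e-03  8.508e-01]
 [ 1.000e-04 -1.000e+00  1.300e-03]]
shift cm [-0.02  1.34  0.04] yaw deg -31.7 tilt fix [-0.0013  0.      0.0001] q [-0.819  0.326  0.251  1.74  -0.091  1.086 -1.092]
952
rect ((516.3303833007812, 295.8712463378906), 19.253305435180664) [0.1802226  0.18156926]
floor 6 ((519.2261352539062, 303.93438720703125), 9.699309349060059) [0.51281589 0.30506673 0.1585381 ]
foot [0.51655879 0.2954677  0.17541592]
```

Request:
send_rows(
  series=[
    [[0, 0.8, 0], [0, 0, 0], 1],
    [[0, 0.4, 0], [0, 0, 0], 1],
    [[0, 0.3, 0], [0, 0, 0], 1],
    [[0, 0, 0], [0, 0, 0], 1],
  ],
  newtons=45,
)

```text
t: 20.52
position: [0.5184, 0.2953, 0.1941]
tool_rot: [[0.851, 0.003, 0.525], [-0.525, 0.003, 0.851], [0.001, -1.0, 0.004]]
force: [-1.8, -0.9, 2.8]
finger_gap: 0.017
```

```bash
python3 to.py .5173 .295 .190
```

```text
pos [0.5184 0.2953 0.1941] f [-1.79 -0.89  2.81] gap 0.017023404611197796 t 20.525
[[ 0.8509  0.0031  0.5254]
 [-0.5254  0.0029  0.8509]
 [ 0.0011 -1.      0.004 ]]
shift cm [-0.08  0.41 -0.09] yaw deg -31.7 tilt fix [-0.004   0.      0.0011] q [-0.817  0.34   0.249  1.756 -0.095  1.054 -1.088]
```

Request:
send_rows(
  series=[
    [[-0.05, 0.3, -0.03], [-0.003, 0, 0], 1],
    [[0, 0.3, 0], [0, 0, 0], 1],
    [[0, 0, 0], [0, 0, 0], 1],
  ],
)

```text
t: 20.9
position: [0.5189, 0.2959, 0.1899]
tool_rot: [[0.851, 0.004, 0.525], [-0.525, 0.002, 0.851], [0.002, -1.0, 0.004]]
force: [-1.2, 0.0, 6.6]
finger_gap: 0.0169
```

```bash
python3 to.py .5173 .295 .190
```

```text
pos [0.5189 0.2959 0.1899] f [-1.23  0.04  6.58] gap 0.01694752876147588 t 20.9
[[ 0.8508  0.0038  0.5255]
 [-0.5255  0.002   0.8508]
 [ 0.0022 -1.      0.0037]]
shift cm [-0.09 -0.01 -0.16] yaw deg -31.7 tilt fix [-0.0037  0.      0.0022] q [-0.817  0.345  0.248  1.759 -0.096  1.046 -1.089]
```

Request:
send_rows(
  series=[
    [[-0.05, 0.03, -0.08], [0, 0, 0], 1],
    [[0, 0, 0], [0, 0, 0], 1],
    [[0, 0, 0], [0, 0, 0], 1],
    [[0, 0, 0], [0, 0, 0], 1],
  ],
)

```text
t: 21.4
position: [0.5187, 0.2958, 0.1918]
tool_rot: [[0.851, 0.006, 0.526], [-0.526, 0.004, 0.851], [0.003, -1.0, 0.006]]
force: [-1.2, -1.4, 4.5]
finger_gap: 0.0173
```

```bash
python3 to.py .5173 .295 .190; python3 -c "
from h import *
c=save('side','s13');a=save('wrist','w13')
x=c['frame'][60:170,220:330];y=a['frame'][150:300,245:395];cv2.imwrite('pics/s13c.png',cv2.cvtColor(np.hstack([cv2.resize(x,(400,400),interpolation=2),cv2.resize(y,(400,400),interpolation=2)]),4))"; python3 cup.py w13; python3 tube.py w13 | head -6;python3 to.py .5173 .295 .190; python3 -c "
from h import *
W=cloud(dict(np.load('pics/w13.npz')));d=np.hypot(W[...,0]-.5165,W[...,1]-.2957);p=W[(d>.0165)&(d<.0190)&(W[...,2]>.165)&(W[...,2]<.19)];print('rim z',np.median(p[:,2]),len(p))
W=cloud(dict(np.load('pics/w12.npz')));d=np.hypot(W[...,0]-.5165,W[...,1]-.2957);p=W[(d>.0165)&(d<.0190)&(W[...,2]>.165)&(W[...,2]<.19)];print('rim z before',np.median(p[:,2]),len(p))"
```

```text
pos [0.5187 0.2958 0.1918] f [-1.21 -1.42  4.53] gap 0.01726007824791537 t 21.4
[[ 0.8507  0.0056  0.5256]
 [-0.5256  0.0035  0.8507]
 [ 0.0029 -1.      0.0059]]
shift cm [-0.08  0.18 -0.15] yaw deg -31.71 tilt fix [-0.0059  0.      0.0029] q [-0.817  0.341  0.248  1.759 -0.095  1.046 -1.089]
879
rect ((516.5427856445312, 295.7634582519531), 19.1378231048584) [0.17759316 0.17915199]
floor 67 ((519.4278564453125, 297.36260986328125), 8.625123977661133) [0.52133349 0.3022131  0.16353862]
foot [0.51808728 0.29681653 0.15879902]
orange px 300 341 238 293 y range [-68.20072682 -67.76968646 -66.53356814 -51.04967797 -48.05830224]
cap top [  0.4 -66.9   1.3]
178 287 353 [-0.3 76.5 12.8]
184 287 353 [ 0.6 80.3  7.1]
190 290 353 [ 1.  60.4  6.8]
196 290 353 [ 1.1 45.1  6. ]
pos [0.5188 0.2958 0.1917] f [-1.04 -0.6   5.11] gap 0.0170283505862555 t 21.5
[[ 0.8507  0.0056  0.5256]
 [-0.5257  0.0036  0.8507]
 [ 0.0029 -1.      0.006 ]]
shift cm [-0.08  0.17 -0.15] yaw deg -31.71 tilt fix [-0.006   0.      0.0029] q [-0.817  0.341  0.248  1.759 -0.095  1.046 -1.089]
rim z 0.17766936901488856 446
rim z before 0.18040609691480036 476
```

View pics/s13c.png

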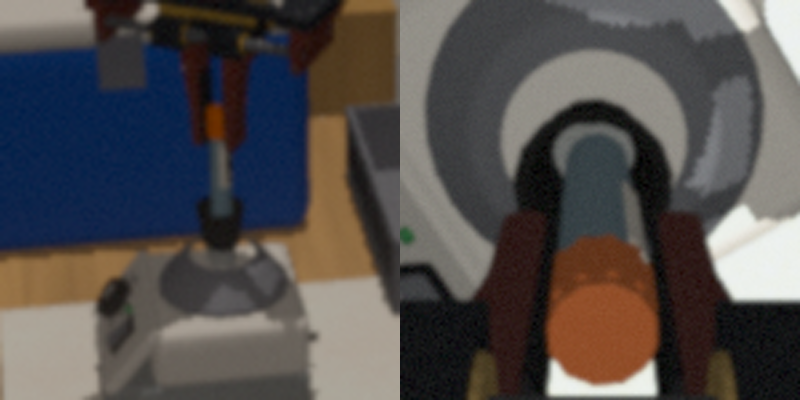

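Request:
send_rows(
  series=[
    [[-0.05, 0.3, -0.1], [-0.004, 0, 0.002], 1],
  ],
)

```text
t: 21.62
position: [0.5184, 0.2954, 0.1893]
tool_rot: [[0.851, 0.003, 0.526], [-0.526, 0.002, 0.851], [0.002, -1.0, 0.003]]
force: [0.3, -0.6, 7.1]
finger_gap: 0.0173
```

```bash
cat > chk.py <<'E'
from h import *; import sys
for i in range(int(sys.argv[1])):
    a=save('wrist','wx')
    s=r.read_state();W=cloud(dict(np.load('pics/wx.npz')));d=np.hypot(W[...,0]-.5165,W[...,1]-.2957);p=W[(d>.0165)&(d<.0190)&(W[...,2]>.16)&(W[...,2]<.19)]
    print(s['t'],s['position'].round(4),s['force'].round(1),'rim',np.median(p[:,2]).round(4),np.abs(s['joint_velocities']).max().round(4),s['finger_gap'])
E
python3 chk.py 8
```

```text
21.675 [0.5184 0.2954 0.189 ] [-0.8 -0.9  8. ] rim 0.1752 0.0027 0.01703460573039499
21.725 [0.5185 0.2955 0.1892] [-0.5  0.1  6.9] rim 0.1749 0.0045 0.01685775244475618
21.775 [0.5185 0.2955 0.1893] [-0.3  0.   7. ] rim 0.175 0.0022 0.017473111202400814
21.825 [0.5185 0.2956 0.1894] [-1.6 -1.1  7.6] rim 0.1752 0.0014 0.016990347472281172
21.875 [0.5185 0.2956 0.1894] [-0.4 -1.1  6.5] rim 0.1752 0.0019 0.017071314284336565
21.925 [0.5185 0.2956 0.1894] [ 0.5 -1.1  6.5] rim 0.1752 0.0026 0.017373125383995738
21.975 [0.5185 0.2955 0.1894] [-0.4 -0.6  6. ] rim 0.1753 0.0017 0.01735040643415261
22.025 [0.5185 0.2956 0.1894] [-0.4 -0.1  6.4] rim 0.1753 0.0019 0.01701744476607605
```

```bash
python3 -c "
from h import *
a=save('top','tf')"; python3 chk.py 2; python3 -c "
from h import *
r.job_done()"
```

```text
22.125 [0.5185 0.2955 0.1894] [-0.6 -0.2  6.3] rim 0.1753 0.0027 0.01701738208699127
22.175 [0.5185 0.2955 0.1894] [-0.8 -0.9  6.4] rim 0.1752 0.0011 0.017458583509978337
the job is handed in; nothing more can be done
```

View pics/tf.png

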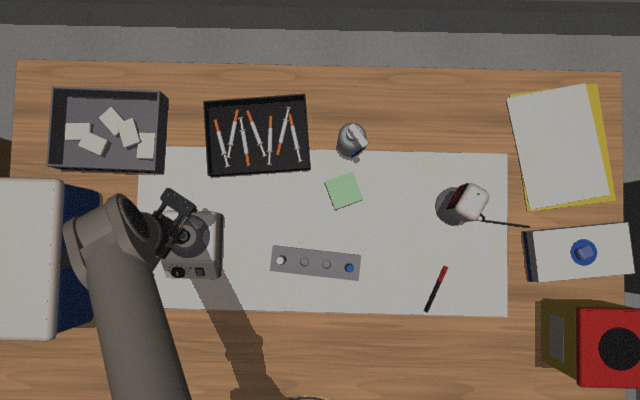

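I took the orange-capped tube by its cap, held its label in front of the reader, and handed in at 22 s with the tube pressed into the mixer cup. No verdict is reported, so the results below rest on my own measurements.

- **Scan:** the label was about 10.5 cm in front of the window, about 2 mm off its centre line and 6 mm above its centre. It was turned to the window within about 10 degrees, judged from the side view. The arm held still there for about 1.4 s.
- **Mixing:** the cup rim sank from 180.4 to 175.2 mm, so the cup is pressed down about 5.2 mm. The push read about 6.5 N and was steady over the last 0.5 s. The tube stood within about 1 to 2 degrees of upright, its foot about 2 mm from the cup's centre.
- **Other objects:** the final top picture shows the other two tubes and the other items where they were at the start.

**Disagreement:** the visible fingertips lie about 4 cm behind the TCP the robot reports. My first grip attempt therefore closed just above the cap without touching it. I reopened, went 3.7 cm lower and gripped the cap; it did not slip afterwards. The judged grasp height is within limits by either reckoning: about 92 mm above the foot by the images, 52 mm by the reported frame.

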